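# Move a memory cartridge from the programmer dock to the tester dock

### The arm

A 6-joint arm with a two-finger parallel gripper is mounted at the origin on the work surface. World frame = base frame: x ahead of the robot, y to its left, z up, the work surface at z = 0. Lengths are in mm, angles in rad, forces in N, time in s.
With the tool pointing down it reaches from about 275 to 875 mm from the base axis. Payload 12.5 kg.
Tool frame: the origin (TCP) lies at the very end of the fingers, on their centre line; the grasp point (between the pads) lies 19 mm behind it (tcp_to_grasp is the z of the grasp point in the tool frame, in mm); z points along the fingers, y is the direction in which the jaws open and shut (so a half turn about z gives the same grasp; the last joint's range is limited). The gripper opens to 85 mm and grips with 20 to 120 N. Pads are 22 mm wide; open, the fingers measure 114 mm over their backs; the gripper's body (76 mm by 85 mm) begins 54 mm behind the grasp point. The pads swing forward as they close: fully open they stand 13 mm farther back than shut.
Start: joints at [-1.306, 0.351, 1.652, -0, 1.139, -0.085], TCP at [188.509, -516.671, 231.29] pointing down, gripper open.
Joint ranges: [-2.75, 2.75], [-0.79, 2.1], [0.01, 2.65], [-1.57, 4.71], [0.07, 3.14], [-2.87, 2.87]. Speed limits (rad/s): [2.22, 2.22, 2.79, 3.14, 3.14, 3.14].

### API

Orientations are given as a unit quaternion [w, x, y, z].
In Python, from workcell import * gives the robot as it stands.
- The arm moves only by the tool jog_arm, never from a script. Its argument "moves" is a list of rows, each a list of 7 numbers: the turn, a rotation vector about the tool's x, y, z in units of 5 degrees (1.0 is 5 degrees), then the shift along the tool's x, y, z in units of 30 mm (1.0 is 30 mm), then the closure, from -1 (fully open) to 1 (shut). A call has 1 to 8 rows; each row is the pose to reach, as a shift and turn from the pose commanded when the call began, along the tool's axes at that moment; what a row does not reach only later rows make up. A row lasts 1/8 s, in which the tool goes at most 62.5 mm and 10.7 degrees, less where a joint would pass 70% of its speed; a pose out of reach is approached as far as the arm can. A call with a gripper value outside its range is refused whole. The fingers move at their own pace and stop on an object; the grip force is fixed at half the most. Time passes only in rows, so rows that repeat a pose let the fingers close. It gives the time, the measured TCP pose, the force and the opening at its end, in the units of the state.
- get_state(): the state, without advancing time (a new reading comes with each control period).
- get_image(name): name is "side" or "top"; returns a dict with "frame" (384x512x3 uint8, red, green, blue), "range_z" (384x512 float32, mm along the optical axis (not along the pixel's ray), 0 where there is no reading), "fx", "fy", "cx", "cy" (pixels), "extrinsics" (4x4, takes a point from world to camera coordinates). Camera axes: x right, y down, z forward; pixel columns grow to the right and rows downward; lengths in mm; the calibration is good to about 2 mm. A picture is of the moment at which its call begins.
- finish_job(): hands the job in, once; it reports no verdict.
Trained networks look in the newest picture that a camera, given by its name, has taken for a name from the list of things; names that differ only in an ending like _2 or _b are one class to them, and where a whole thing is asked for, a point or a joint stands for the part that bears it (a point fixed in the world has none). Each returns a list of dicts, best first, with "confidence" (0 to 1); they miss things now and then, are a little off and sometimes report something else, mostly with a low value. They report only what shows in the picture. A call takes as long as a camera call. They do not tell look-alikes from the thing itself.
- recognise(camera, query): "xyz" ([x, y, z] in mm, in world coordinates, good to about 4 mm: the middle of the surface that is visible of it).
The state is a dict: "clock": time; "joints": joint angles; "joint_vel": joint speeds; "effort": joint torques, N m; "eef_pos": TCP position; "orientation": TCP orientation; "wrist_force": force on the tool from outside, world axes, zero at the start; "moment": the same for the moment, N m; "width": opening from 0.0 (shut) to 1.0 (fully open).
Only numpy, scipy, OpenCV 4.12 (cv2) and the standard library are available. Lean on these libraries where they do the work, as an engineer would, in place of code of your own. Each camera call takes 0.05 s, during which the arm holds its last target.

### The job

The memory cartridge in the programmer has been written and now has to be tested. Push it down to release the dock's push-push catch so that it pops up, take it out, put it upright (gold contacts down) into the empty tester dock's slot, and push it down until the catch there holds it. Leave it held, with nothing touching it, and do not disturb the other things on the bench.

Things in the scene. Friction and masses are not known exactly. Their poses are not given: they have to be found in the camera images.
- cartridge_centre (a point): Centre (38 mm over the underside) of the memory cartridge: a dark upright slab 14 mm (x, thickness) by 64 mm (y) by 76 mm tall (z), 60 to 110 g, ribbed faces, gold contacts along the lower edge; z up. Starts caught in the programmer's slot with 9 mm showing, axes parallel to the dock's. Either way round about z is right.
- programmer_mouth (a point): Programmer dock, a grey box fixed on the bench, 96 (x) by 136 (y) by 90 mm high, a dark panel and three white keys on its flat top. This point: centre of its slot's mouth, level with that top; z up. Slot 17 mm (x) by 67 mm (y), with a black funnel 6 mm deep, 26 by 76 mm at the top. The cartridge starts here.
- tester_mouth (a point): Tester dock, a grey box fixed on the bench, 96 (x) by 136 (y) by 90 mm high, a metal disc and two brass dots on its flat top. This point: centre of its slot's mouth, level with that top; z up. Slot 17 mm (x) by 67 mm (y), with a black funnel 6 mm deep, 26 by 76 mm at the top. Empty, lift up: a cartridge put in goes down 46 mm, then stands on the lift, 30 mm proud.
- programmer_lift (a joint): Spring lift under the cartridge in this slot, with a push-push catch: m pushed down. 0 = up, cartridge 30 mm proud of the dock's top; 0.021 = caught, 9 mm proud (so at the start). Pushed past 0.0255 (stop at 0.027, 3 mm proud) and let go, the catch changes over: caught rises gently to 0 in 0.5 s, up becomes caught. Shorter pushes change nothing. Needs 3.5 to 5.5 N, slowly.
- tester_lift (a joint): Spring lift in the tester's slot, the same in every way as the programmer's: 0 = up, 0.021 = caught, catch changes over past 0.0255, stop at 0.027. Starts at 0. The cartridge's own weight does not push it down.
- paste_tub: Bystander: round white tub, 44 mm across, 25 mm high; origin under its centre.
- solder_spool: Bystander: small solder spool lying flat, 48 mm across, 22 mm high; origin under its centre.
- multimeter: Bystander: yellow multimeter lying on its back, 180 by 88 by 40 mm (x, y, z); origin under its centre.
- brush: Bystander: black brush lying on the bench, about 0.2 m long, off to the side.
There are look-alikes about, which are no part of the job. Of the things shaped like the part that bears cartridge_centre, the dark steel one is meant.

How it is judged (in metres and radians):
On the way, in this order (a step that is already met when the one before it is completed fails the run):
1. the programmer's catch is released and the cartridge has popped up in its slot (value of joint programmer_lift below 0.004 m and horizontal distance between cartridge_centre and programmer_mouth below 0.01 m and z of cartridge_centre in the frame of programmer_mouth below 0.004 m), for 0.1 s.
2. the cartridge stands in the tester's slot (horizontal distance between cartridge_centre and tester_mouth below 0.008 m and z of cartridge_centre in the frame of tester_mouth below 0 m and angle between cartridge_centre's own z axis and vertical below 0.2 rad), for 0.2 s.
At the end, for the whole second after the job is handed in: The cartridge is upright in the tester's slot (centre within 6 mm of the slot's, tilt under 0.12 rad) and at rest, its lift held down by the catch at 0.0185 to 0.0232 m (cartridge about 9 mm proud); the programmer's lift is up, within 4 mm (value of joint tester_lift between 0.0185 and 0.0232 m and horizontal distance between cartridge_centre and tester_mouth below 0.006 m and z of cartridge_centre in the frame of tester_mouth below -0.025 m and angle between cartridge_centre's own z axis and vertical below 0.12 rad and linear speed of cartridge below 0.02 m/s and value of joint programmer_lift below 0.004 m); the robot touches nothing.
It fails at once if another thing on the bench is moved more than 30 mm (distance of any of paste_tub, solder_spool, multimeter, brush from where it was at the start of the episode above 0.03 m).
It also fails if it takes over 56 s, if anything falls off the work surface, if the arm or the gripper's body presses on something with over 40 N, if the wrist force passes 120 N, or if a joint passes its speed limit or range.

## Working session

There is one attempt and no reset: what is moved stays moved. The work goes in short steps, Python scripts to look and compute and a tool call to move; the robot and the scene stay as the last step left them, time stands still between calls to the robot, and variables do not carry over. Pictures are saved under pics/ and viewed, and the job is handed in when it is done.

Besides the shell and the picture viewer there is one more tool, called as name(argument=value, ...), one argument or row to a line, values as JSON. jog_arm: Moves the arm, as the interface text tells. Its arguments: {"type":"object","properties":{"moves":{"type":"array","items":{"type":"array","items":{"type":"number"}}}},"required":["moves"]}

```bash
ls; mkdir -p pics; python3 - <<'E'
from workcell import *
import cv2,numpy as np
s=get_state();print(s)
for c in ("top","side"):
    d=get_image(c);cv2.imwrite(f"pics/{c}0.png",cv2.cvtColor(d["frame"],cv2.COLOR_RGB2BGR))
    np.savez(f"/tmp/{c}0.npz",**d)
    print(c,d["fx"],d["cx"],d["cy"],d["extrinsics"].round(3).tolist())
    for q in ("cartridge_centre","programmer_mouth","tester_mouth","programmer_lift","tester_lift","multimeter","paste_tub","solder_spool","brush"):
        try: print(q,[(np.round(r["xyz"]).tolist(),round(r["confidence"],2)) for r in recognise(c,q)])
        except Exception as e: print(q,e)
E
```

```text
pics
{'clock': 0.0, 'joints': array([-1.30559444e+00,  3.51242245e-01,  1.65243348e+00, -2.12121798e-05,
        1.13909883e+00, -8.46038127e-02]), 'joint_vel': array([ 0.00074458,  0.00064764, -0.00022696, -0.00063094,  0.00050925,
       -0.0007539 ]), 'effort': array([ 1.96481218e-03, -5.06102371e+01, -2.91406488e+01, -2.50771598e-05,
        4.43977362e-03, -6.47694804e-07]), 'eef_pos': array([ 188.42238691, -516.36036614,  230.7515608 ]), 'orientation': array([-5.87677528e-04,  9.84742504e-01,  1.74016815e-01, -6.28812461e-05]), 'wrist_force': array([ 0.47641729, -0.70201638,  0.62391386]), 'moment': array([ 0.04852411, -0.01252487,  0.0188394 ]), 'width': 0.9962957433942657}
top 368.054523935844 253.18416001524918 192.8803207416935 [[-0.01, -1.0, -0.028, 16.654], [-0.991, 0.013, -0.13, 516.315], [0.13, 0.026, -0.991, 1045.32], [0.0, 0.0, 0.0, 1.0]]
cartridge_centre [([613.0, 160.0, 70.0], 0.57), ([533.0, 299.0, 76.0], 0.53), ([487.0, 162.0, 100.0], 0.51), ([346.0, 154.0, 73.0], 0.45)]
programmer_mouth [([477.0, 160.0, 92.0], 0.78)]
tester_mouth [([570.0, -222.0, 88.0], 0.61)]
programmer_lift []
tester_lift [([576.0, -226.0, 39.0], 0.55)]
multimeter [([496.0, 445.0, 42.0], 0.62)]
paste_tub [([456.0, 17.0, 26.0], 0.75)]
solder_spool [([650.0, 12.0, 20.0], 0.7), ([571.0, -225.0, 91.0], 0.43)]
brush [([501.0, -430.0, 19.0], 0.89)]
side 454.3869467870683 258.2287904663608 192.2477835360021 [[0.92, -0.391, -0.011, -478.639], [-0.247, -0.557, -0.793, 186.113], [0.304, 0.732, -0.609, 1246.906], [0.0, 0.0, 0.0, 1.0]]
cartridge_centre [([610.0, 156.0, 45.0], 0.96), ([536.0, 292.0, 77.0], 0.53)]
programmer_mouth [([480.0, 118.0, 91.0], 0.84)]
tester_mouth [([554.0, -260.0, 81.0], 0.88)]
programmer_lift []
tester_lift []
multimeter [([503.0, 427.0, 35.0], 0.82)]
paste_tub []
solder_spool [([646.0, 6.0, 23.0], 0.61)]
brush [([496.0, -438.0, 20.0], 0.78)]
```

View pics/top0.png

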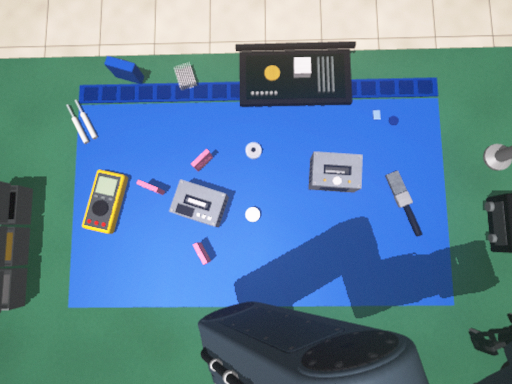

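View pics/side0.png

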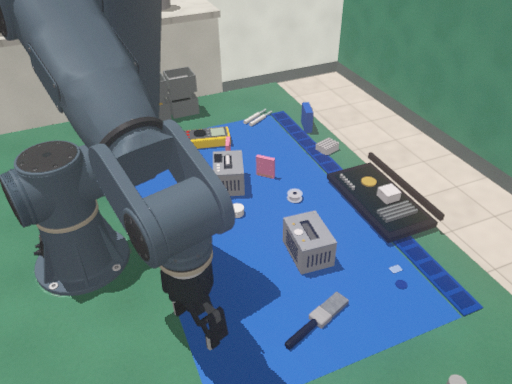

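```bash
python3 - <<'E'
import cv2,numpy as np
a=cv2.imread("pics/top0.png")
c1=cv2.resize(a[120:270,120:290],None,fx=4,fy=4,interpolation=cv2.INTER_CUBIC)
cv2.imwrite("pics/c1.png",c1[:600,:680]); 
c2=cv2.resize(a[110:230,280:420],None,fx=5,fy=5,interpolation=cv2.INTER_CUBIC)
cv2.imwrite("pics/c2.png",c2)
E
```

```text
(no output)
```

View pics/c1.png

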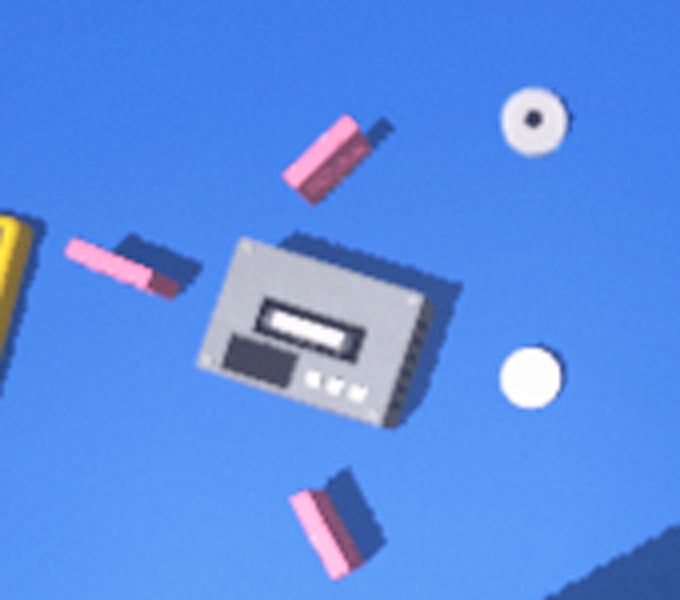

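View pics/c2.png

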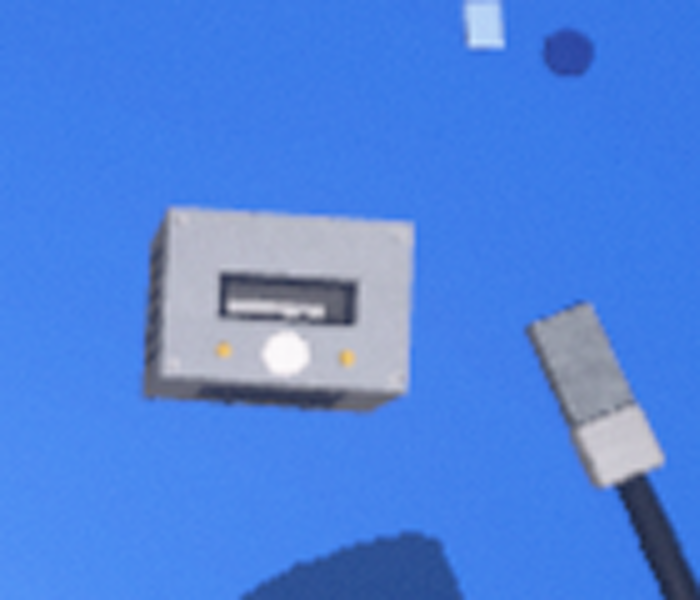

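The candidates for the cartridge in the top picture are three pink upright slabs at (203,160), (150,186) and (201,252), and the slab in the programmer's slot at (197,202), which shows 9 mm with glare on its top. The close crop shows the one in the slot is not pink and sits in the dock with the three keys, so I choose that one. The tester is at (336,171). Next I'll measure the poses.

```bash
cat > h.py <<'E'
import numpy as np,cv2
from scipy.spatial.transform import Rotation as R
def cloud(d):
    z=np.asarray(d["range_z"],float);v,u=np.mgrid[:z.shape[0],:z.shape[1]]
    P=np.stack([(u-d["cx"])/d["fx"]*z,(v-d["cy"])/d["fy"]*z,z],-1)
    E=d["extrinsics"];W=(P-E[:3,3])@E[:3,:3]
    W[z==0]=np.nan;return W
def rays(d,uv,zp):
    uv=np.atleast_2d(uv).astype(float);E=np.asarray(d["extrinsics"])
    r=np.c_[(uv[:,0]-d["cx"])/d["fx"],(uv[:,1]-d["cy"])/d["fy"],np.ones(len(uv))]@E[:3,:3]
    o=-E[:3,:3].T@E[:3,3];return o+r*((zp-o[2])/r[:,2])[:,None]
def proj(d,p):
    E=np.asarray(d["extrinsics"]);c=np.atleast_2d(p)@E[:3,:3].T+E[:3,3]
    return np.c_[c[:,0]/c[:,2]*d["fx"]+d["cx"],c[:,1]/c[:,2]*d["fy"]+d["cy"]]
def rect(p):
    (c,s,a)=cv2.minAreaRect(p.astype(np.float32)[:,:2])
    b=cv2.boxPoints((c,s,a));e=[b[1]-b[0],b[2]-b[1]];L=e[np.argmax([np.hypot(*x) for x in e])]
    ang=np.degrees(np.arctan2(L[1],L[0]))%180
    return np.round(c,1),np.round(s,1),round(ang,2)
E
python3 - <<'E'
from h import *
for c in("top","side"):
    d=np.load(f"/tmp/{c}0.npz");W=cloud(d)
    for n,(x,y) in dict(prog=(480,155),test=(568,-226)).items():
        near=np.hypot(W[...,0]-x,W[...,1]-y)<95
        m=near&(abs(W[...,2]-90)<5)
        p=W[m];print(c,n,m.sum(),"z",np.median(p[:,2]).round(1),"rect",rect(p))
        hi=near&(W[...,2]>95)&(W[...,2]<110);
        hi=hi&(np.hypot(W[...,0]-x,W[...,1]-y)<50)
        if hi.sum()>5: print("  hi",hi.sum(),W[hi].mean(0).round(1),rect(W[hi]))
        lo=near&(np.hypot(W[...,0]-x,W[...,1]-y)<45)&(W[...,2]<80)
        if lo.sum()>5: print("  lo",lo.sum(),W[lo].mean(0).round(1),rect(W[lo]))
E
```

```text
Traceback (most recent call last):
  File "h.py", line 16, in rect
    (c,s,a)=cv2.minAreaRect(p.astype(np.float32)[:,:2])
            ~~~~~~~~~~~~~~~^^^^^^^^^^^^^^^^^^^^^^^^^^^^
cv2.error: OpenCV(4.12.0) /io/opencv/modules/imgproc/src/convhull.cpp:143: error: (-215:Assertion failed) total >= 0 && (depth == CV_32F || depth == CV_32S) in function 'convexHull'
```

```bash
sed -i 's/p.astype(np.float32)\[:,:2\]/np.ascontiguousarray(p[:,:2],dtype=np.float32)/' h.py
cat > m.py <<'E'
from h import *
def meas(d,c):
    W=cloud(d)
    for n,(x,y) in dict(prog=(480,155),test=(568,-226)).items():
        r=np.hypot(W[...,0]-x,W[...,1]-y);near=r<95
        m=near&(abs(W[...,2]-90)<5)
        p=W[m];print(c,n,m.sum(),"z",np.median(p[:,2]).round(1),"rect",rect(p))
        for k,q in dict(hi=(r<50)&(W[...,2]>95)&(W[...,2]<125),lo=(r<45)&(W[...,2]<80)).items():
            if q.sum()>5: print("  ",k,q.sum(),W[q].mean(0).round(1),rect(W[q]))
if __name__=="__main__":
    for c in("top","side"): meas(np.load(f"/tmp/{c}0.npz"),c)
E
python3 m.py
```

```text
top prog 1465 z 91.4 rect (array([486.2, 164.8]), array([136.5,  95.9]), np.float32(71.22))
   hi 151 [482.9 160.7 100.2] (array([478.8, 159.4]), array([90.6, 74.7]), np.float32(59.6))
   lo 14 [486.2 164.5  69.6] (array([486.8, 165.3]), array([65.8, 16.2]), np.float32(71.93))
top test 1493 z 91.2 rect (array([ 572.6, -225.5]), array([136.7,  96.7]), np.float32(85.16))
   hi 18 [ 560.9 -222.6   96. ] (array([ 571.2, -211.4]), array([87.1, 71. ]), np.float32(12.88))
   lo 169 [ 566.4 -229.4   51.2] (array([ 553.4, -228. ]), array([65. , 60.4]), np.float32(89.27))
side prog 663 z 90.3 rect (array([485.1, 165.2]), array([145.9,  95. ]), np.float32(71.53))
   hi 47 [483.2 160.4 100.1] (array([483.7, 162.2]), array([64. ,  9.8]), np.float32(70.29))
side test 1212 z 90.0 rect (array([ 571.2, -223.9]), array([140.3,  98.2]), np.float32(85.47))
   lo 142 [ 560.8 -214.2   57.6] (array([ 556.4, -211.6]), array([58.2, 60.3]), np.float32(165.85))
```

```bash
python3 - <<'E'
from h import *
d=np.load("/tmp/top0.npz");f=d["frame"].astype(int)
h=cv2.cvtColor(d["frame"],cv2.COLOR_RGB2HSV)
def ex(name,cx,cy,yaw):
    # sample rectified patch at z=90 , 1px=0.5mm
    c,s=np.cos(np.radians(yaw)),np.sin(np.radians(yaw))
    v,u=np.mgrid[-60:60:.5,-80:80:.5]  # v: across(thickness dir), u: along long
    X=cx+u*c+v*s; Y=cy+u*s-v*c
    p=proj(d,np.c_[X.ravel(),Y.ravel(),np.full(X.size,90.)]).astype(np.float32)
    im=cv2.remap(d["frame"],p[:,0].reshape(X.shape),p[:,1].reshape(X.shape),cv2.INTER_CUBIC)
    im=cv2.resize(im,None,fx=2,fy=2)
    for k in range(0,640,80): cv2.line(im,(k,0),(k,6),(255,0,0))
    cv2.line(im,(320,0),(320,479),(255,0,0));cv2.line(im,(0,240),(639,240),(255,0,0))
    # expected rects
    for a,b,col in((136,96,(0,255,0)),(76,26,(255,255,0)),(67,17,(0,255,255))):
        cv2.rectangle(im,(int(320-2*a),int(240-2*b)),(int(320+2*a),int(240+2*b)),col)
    cv2.imwrite(f"pics/{name}.png",im[...,::-1])
ex("rp",486.2,164.8,71.3); ex("rt",572.6,-225.5,85.3)
E
```

```text
(no output)
```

View pics/rp.png

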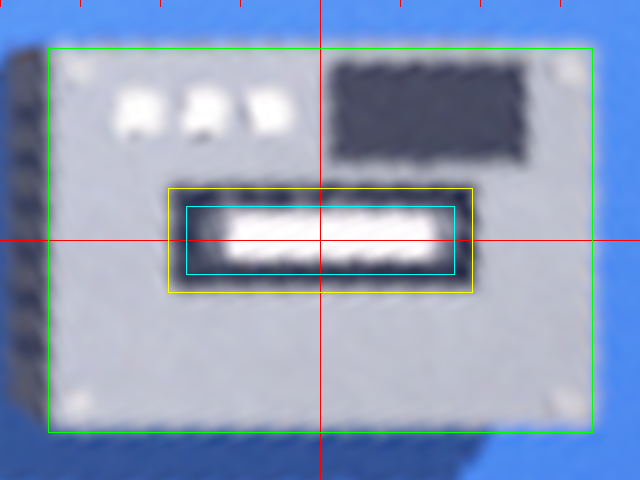

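View pics/rt.png

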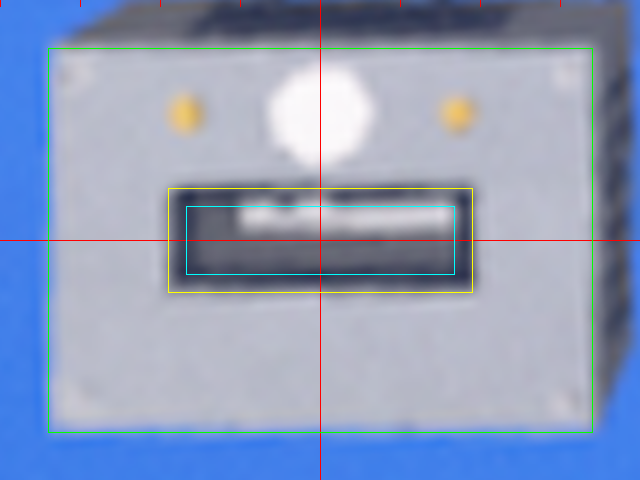

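The rectified crops match the known outlines. The slots are centred at (320,238) in both, within about 0.7 mm. Programmer mouth ≈ (485.5, 165) with yaw 71.3°, tester ≈ (572, −225) with yaw 85.3°. Now I'll work out the first move.

```bash
cat > go.py <<'E'
import sys
from h import *
from workcell import get_state
def tool(yaw): # tool x at yaw deg, z down
    c,s=np.cos(np.radians(yaw)),np.sin(np.radians(yaw));return np.array([[c,s,0],[s,-c,0],[0,0,-1.]])
def row(goal,yaw,cur=None):
    st=get_state();q=st["orientation"];Rc=R.from_quat([q[1],q[2],q[3],q[0]]).as_matrix()
    p=np.array(st["eef_pos"]) if cur is None else np.array(cur)
    if cur is not None and len(cur)==4: Rc=tool(cur[3]);p=p[:3]
    sh=Rc.T@(np.array(goal)-p)/30; rv=R.from_matrix(Rc.T@tool(yaw)).as_rotvec(degrees=True)/5
    return np.r_[rv,sh].round(3)
def stat():
    st=get_state();q=st["orientation"];Rc=R.from_quat([q[1],q[2],q[3],q[0]]).as_matrix()
    print("t",round(st["clock"],2),"pos",np.round(st["eef_pos"],1),"yaw",np.degrees(np.arctan2(Rc[1,0],Rc[0,0])).round(2),"tilt",np.degrees(np.arccos(-Rc[2,2])).round(2),"F",np.round(st["wrist_force"],1),"w",round(st["width"],3),"j",np.round(st["joints"],2))
E
python3 - <<'E'
from go import *
print(row((485.5,165,150),71.3,(188.509,-516.671,231.29,20.03)));stat()
E
```

```text
[  0.      0.    -10.254  17.084 -17.957   2.71 ]
t 1.0 pos [ 188.5 -516.7  231.3] yaw 20.05 tilt 0.0 F [ 0.2  1.2 -0.3] w 1.001 j [-1.31  0.35  1.65 -0.    1.14 -0.08]
```

jog_arm(
  moves=[
    [0,0,-10.25,17.08,-17.96,1.5,1],
    [0,0,-10.25,17.08,-17.96,1.5,1],
    [0,0,-10.25,17.08,-17.96,1.5,1],
    [0,0,-10.25,17.08,-17.96,1.5,1],
    [0,0,-10.25,17.08,-17.96,1.5,1],
    [0,0,-10.25,17.08,-17.96,1.5,1],
    [0,0,-10.25,17.08,-17.96,1.5,1],
    [0,0,-10.25,17.08,-17.96,1.5,1],
  ],
)

```text
clock: 2.0
eef_pos: [388.3, -57.1, 201.4]
orientation: [0.001, 0.813, 0.583, 0.0]
wrist_force: [2.5, -1.3, 0.8]
width: 0.0
```

```bash
python3 - <<'E'
from go import *
print(row((485.5,165,125),71.3));stat()
E
```

```text
[ 1.500e-02 -0.000e+00 -3.000e-03  8.053e+00  6.880e-01  2.547e+00]
t 2.0 pos [388.3 -57.1 201.4] yaw 71.28 tilt 0.07 F [ 2.5 -1.3  0.8] w 0.0 j [-0.26  0.1   2.06 -0.    0.98  0.06]
```

jog_arm(
  moves=[
    [0,0,0,8.05,0.69,2.5,1],
    [0,0,0,8.05,0.69,2.5,1],
    [0,0,0,8.05,0.69,2.5,1],
    [0,0,0,8.05,0.69,2.5,1],
    [0,0,0,8.05,0.69,2.5,1],
    [0,0,0,8.05,0.69,2.5,1],
  ],
)

```text
clock: 2.75
eef_pos: [484.4, 162.9, 126.0]
orientation: [-0.0, 0.812, 0.583, -0.0]
wrist_force: [-0.2, -0.2, 0.2]
width: -0.003
```

```bash
python3 - <<'E'
from go import *
stat();print(row((485.5,165,99),71.3))
from workcell import *
for c in("side","top"):
    d=get_image(c);a=d["frame"][...,::-1]
    np.savez(f"/tmp/{c}1.npz",**d)
    u,v=proj(d,[485,165,110])[0].astype(int)
    cv2.imwrite(f"pics/{c}1.png",cv2.resize(a[max(v-60,0):v+60,max(u-70,0):u+70],None,fx=5,fy=5,interpolation=cv2.INTER_CUBIC))
    print(u,v)
E
```

```text
t 2.75 pos [484.4 162.9 126. ] yaw 71.33 tilt 0.04 F [-0.2 -0.2  0.2] w -0.003 j [ 0.23  0.42  1.85 -0.    0.87  0.56]
[-0.006  0.005  0.007  0.078  0.011  0.898]
227 156
195 201
```

View pics/side1.png

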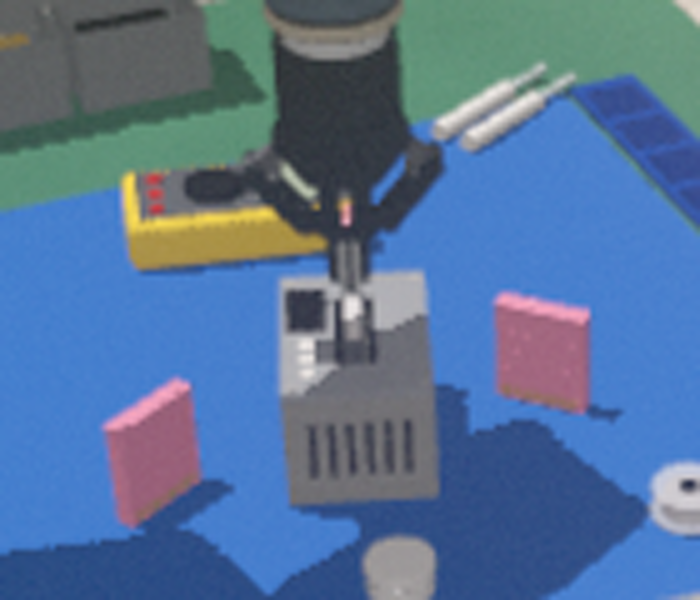

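The side view shows the shut fingers right above the slab in the dock, with all three pink slabs clear of the arm. Pushing now.

jog_arm(
  moves=[
    [0,0,0,0.04,0,0.8,1],
    [0,0,0,0.04,0,0.85,1],
    [0,0,0,0.04,0,0.9,1],
    [0,0,0,0.04,0,0.95,1],
    [0,0,0,0.04,0,1.0,1],
    [0,0,0,0.04,0,1.04,1],
    [0,0,0,0.04,0,1.07,1],
    [0,0,0,0.04,0,1.08,1],
  ],
)

```text
clock: 3.85
eef_pos: [485.1, 164.2, 93.6]
orientation: [0.0, 0.813, 0.583, -0.0]
wrist_force: [-0.8, -2.2, 3.8]
width: 0.0
```

```bash
python3 - <<'E'
from go import *
stat()
E
```

```text
t 3.85 pos [485.1 164.2  93.6] yaw 71.29 tilt 0.0 F [-0.8 -2.2  3.8] w 0.0 j [ 0.24  0.48  1.86 -0.    0.8   0.56]
```

jog_arm(
  moves=[
    [0,0,0,0,0,0.02,1],
    [0,0,0,0,0,0.02,1],
    [0,0,0,0,0,-0.3,1],
    [0,0,0,0,0,-1.0,1],
    [0,0,0,0,0,-2.0,1],
    [0,0,0,0,0,-2.0,-1],
    [0,0,0,0,0,-2.0,-1],
    [0,0,0,0,0,-2.0,-1],
  ],
)

```text
clock: 4.85
eef_pos: [484.7, 164.1, 152.9]
orientation: [-0.0, 0.813, 0.583, -0.001]
wrist_force: [0.0, -0.3, -0.0]
width: 0.634
```

```bash
python3 - <<'E'
from go import *
from workcell import *
stat()
d=get_image("side");a=d["frame"][...,::-1]
u,v=proj(d,[485,165,110])[0].astype(int)
cv2.imwrite("pics/side2.png",cv2.resize(a[max(v-60,0):v+60,max(u-70,0):u+70],None,fx=5,fy=5,interpolation=cv2.INTER_CUBIC))
from m import meas
meas(d,"side")
W=cloud(d);q=(np.hypot(W[...,0]-485,W[...,1]-165)<32)&(W[...,2]>112)&(W[...,2]<128)
print(q.sum(),W[q].mean(0),rect(W[q]))
print(row((485.5,165,95),71.3))
E
```

```text
t 4.85 pos [484.7 164.1 152.9] yaw 71.29 tilt 0.08 F [ 0.  -0.3 -0. ] w 0.634 j [0.24 0.38 1.82 0.   0.94 0.56]
side prog 652 z 90.2 rect (array([485.1, 165.2]), array([144.2,  94.9]), np.float32(71.4))
   hi 82 [480.9 155.8 115.2] (array([484.6, 166. ]), array([68. , 28.6]), np.float32(88.24))
side test 1223 z 90.1 rect (array([ 571.9, -223.9]), array([141.8,  97.6]), np.float32(85.05))
   lo 127 [ 562.  -214.3   57.7] (array([ 553.7, -214.8]), array([57.8, 59.1]), np.float32(174.03))
57 [483.42299689 162.28306803 119.87313207] (array([484.2, 165.3]), array([63.1, 13. ]), np.float32(70.22))
[-1.400e-02  8.000e-03 -1.000e-03  3.700e-02  1.700e-02  1.932e+00]
```

View pics/side2.png

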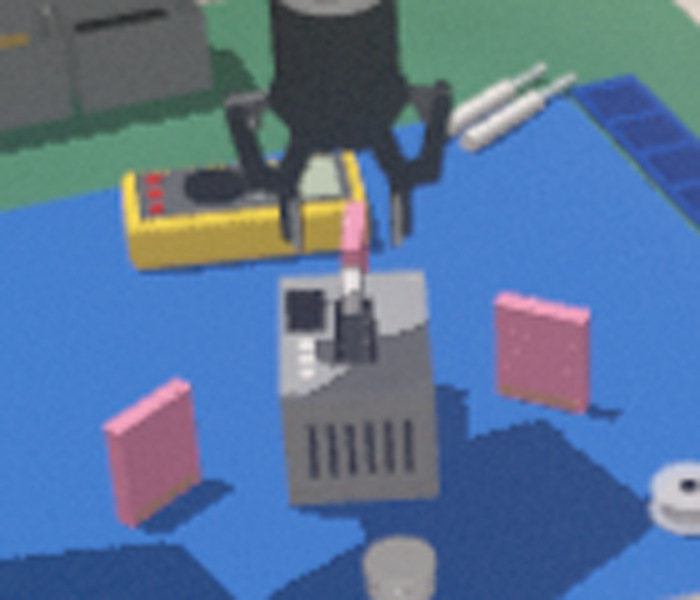

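The cartridge popped up: its top reads z≈120. The fingers straddle its long faces. Descending and gripping.

jog_arm(
  moves=[
    [0,0,0,0.03,0,0.5,-1],
    [0,0,0,0.03,0.01,1.2,-1],
    [0,0,0,0.03,0.01,1.88,-1],
    [0,0,0,0.03,0.01,1.88,-1],
    [0,0,0,0.03,0.01,1.88,1],
    [0,0,0,0.03,0.01,1.88,1],
    [0,0,0,0.03,0.01,1.88,1],
    [0,0,0,0.03,0.01,1.88,1],
  ],
)

```text
clock: 5.9
eef_pos: [485.8, 165.0, 97.6]
orientation: [0.0, 0.813, 0.583, 0.0]
wrist_force: [0.4, 0.2, 2.0]
width: 0.152
```

jog_arm(
  moves=[
    [0,0,0,0,0,0,1],
    [0,0,0,0,0,0,1],
    [0,0,0,0,0,-0.2,1],
    [0,0,0,0,0,-0.5,1],
    [0,0,0,0,0,-1.0,1],
  ],
)

```text
clock: 6.52
eef_pos: [485.5, 164.9, 128.0]
orientation: [-0.0, 0.813, 0.583, -0.0]
wrist_force: [-0.5, 0.6, -0.3]
width: 0.147
```

```bash
python3 - <<'E'
from go import *
stat()
E
```

```text
t 6.53 pos [485.5 164.9 128. ] yaw 71.29 tilt 0.04 F [-0.5  0.6 -0.3] w 0.147 j [ 0.24  0.42  1.84 -0.    0.88  0.56]
```

jog_arm(
  moves=[
    [0,0,0,0,0,-1.0,1],
    [0,0,0,0,0,-2.2,1],
    [0,0,0,0,0,-3.2,1],
    [0,0,0,0,0,-3.4,1],
  ],
)

```text
clock: 7.02
eef_pos: [486.4, 165.1, 231.7]
orientation: [0.001, 0.813, 0.583, 0.002]
wrist_force: [-0.7, -0.3, -0.8]
width: 0.15
```

```bash
python3 - <<'E'
from go import *
from workcell import *
d=get_image("side");a=d["frame"][...,::-1]
stat()
u,v=proj(d,[485,165,180])[0].astype(int)
cv2.imwrite("pics/side3.png",cv2.resize(a[max(v-60,0):v+80,max(u-70,0):u+70],None,fx=4,fy=4,interpolation=cv2.INTER_CUBIC))
print(row((572,-225,230),85.3))
E
```

```text
t 7.08 pos [486.1 165.  231. ] yaw 71.29 tilt 0.16 F [-0.1 -0.5 -1.3] w 0.154 j [0.24 0.28 1.75 0.   1.11 0.56]
[  0.028  -0.014  -2.802 -11.396   6.881   0.034]
```

View pics/side3.png

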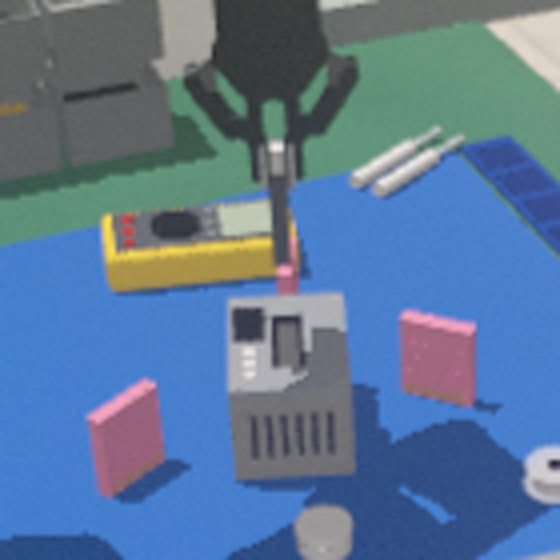

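The cartridge is held upright and the programmer's slot at (285,340) is empty. Moving to the tester.

jog_arm(
  moves=[
    [0,0,-0.5,-1.5,0.9,0,1],
    [0,0,-1,-3,1.8,0,1],
    [0,0,-1.5,-4.7,2.8,0,1],
    [0,0,-2,-6.4,3.85,0,1],
    [0,0,-2.8,-8.1,4.9,0,1],
    [0,0,-2.8,-9.8,5.9,0,1],
    [0,0,-2.8,-11.0,6.65,0,1],
    [0,0,-2.8,-11.4,6.88,0,1],
  ],
)

```text
clock: 8.07
eef_pos: [571.1, -227.1, 227.7]
orientation: [-0.001, 0.736, 0.677, -0.0]
wrist_force: [-0.6, 1.1, -1.0]
width: 0.147
```

jog_arm(
  moves=[
    [0,0,0,0,0,0.5,1],
    [0,0,0,0,0,1.2,1],
    [0,0,0,0,0,1.8,1],
    [0,0,0,0,0,1.9,1],
    [0,0,0,0,0,1.9,1],
  ],
)

```text
clock: 8.7
eef_pos: [571.6, -224.8, 172.4]
orientation: [0.0, 0.735, 0.678, 0.0]
wrist_force: [-0.2, -0.3, -1.0]
width: 0.152
```

```bash
python3 - <<'E'
from go import *
from workcell import *
stat()
for c in ("side","top"):
    d=get_image(c);a=d["frame"][...,::-1]
    u,v=proj(d,[572,-225,130])[0].astype(int)
    cv2.imwrite(f"pics/{c}4.png",cv2.resize(a[max(v-60,0):v+60,max(u-70,0):u+70],None,fx=5,fy=5,interpolation=cv2.INTER_CUBIC))
    W=cloud(d)
    # slab points between z 105 and 140 near
    q=(np.hypot(W[...,0]-572,W[...,1]+225)<45)&(W[...,2]>102)&(W[...,2]<145)
    if q.sum()>20:
        print(c,q.sum(),W[q].min(0),W[q].max(0),rect(W[q]))
    q=(abs(W[...,2]-90)<4)&(np.hypot(W[...,0]-572,W[...,1]+225)<95); print(rect(W[q]))
stat()
print(row((572,-225,110),85.3))
E
```

```text
t 8.7 pos [ 571.6 -224.8  172.4] yaw 85.32 tilt 0.0 F [-0.2 -0.3 -1. ] w 0.152 j [-0.45  0.53  1.53  0.    1.08 -0.37]
side 109 [ 560.34380882 -258.03345645  117.78754081] [ 574.81179463 -192.69345345  144.79713817] (array([ 564.5, -225.9]), array([14. , 65.3]), np.float32(96.43))
(array([ 572.3, -224.8]), array([141.2,  99.8]), np.float32(85.07))
(array([ 576.7, -175.9]), array([39.3, 96.3]), np.float32(172.51))
t 8.8 pos [ 571.8 -225.1  173. ] yaw 85.3 tilt 0.07 F [ 0.2 -0.2 -1.6] w 0.151 j [-0.45  0.53  1.53  0.    1.08 -0.37]
[1.2e-02 5.0e-03 1.0e-03 6.0e-03 3.0e-03 2.1e+00]
```

View pics/side4.png

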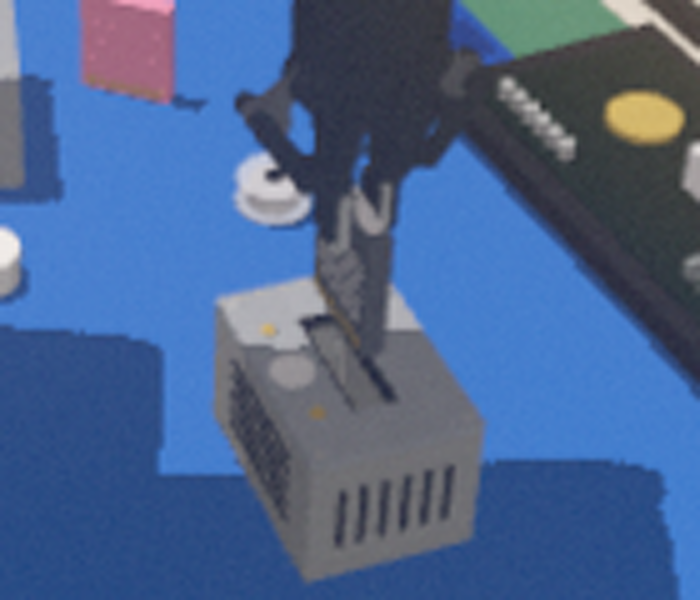

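View pics/top4.png

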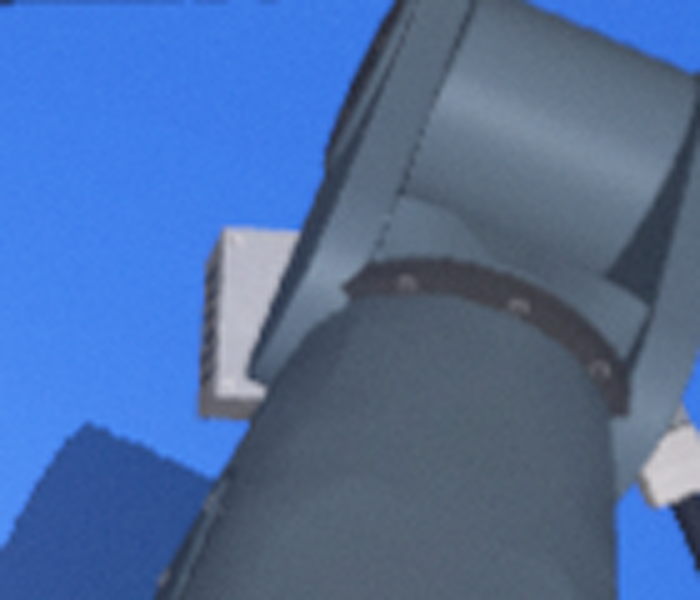

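The side view shows the slab directly above the tester slot. Its measured extents agree with the slot centre to within 1 mm. Lowering it through the funnel.

jog_arm(
  moves=[
    [0,0,0,0,0,0.6,1],
    [0,0,0,0,0,0.9,1],
    [0,0,0,0,0,1.0,1],
    [0,0,0,0,0,1.1,1],
    [0,0,0,0,0,1.2,1],
    [0,0,0,0,0,1.3,1],
    [0,0,0,0,0,1.4,1],
    [0,0,0,0,0,1.4,1],
  ],
)

```text
clock: 9.8
eef_pos: [571.4, -225.1, 130.0]
orientation: [-0.0, 0.736, 0.677, -0.0]
wrist_force: [0.6, -0.8, -0.6]
width: 0.149
```

```bash
python3 - <<'E'
from go import *
stat();print(row((572,-225,98.5),85.3))
E
```

```text
t 9.8 pos [ 571.4 -225.1  130. ] yaw 85.29 tilt 0.02 F [ 0.6 -0.8 -0.6] w 0.149 j [-0.45  0.58  1.56  0.    1.   -0.37]
[-4.000e-03 -2.000e-03 -1.000e-03  6.000e-03  2.000e-02  1.052e+00]
```

Bottom edge is 13.6 mm into the mouth (TCP 130 − 53.6), with no contact force. Continuing.

jog_arm(
  moves=[
    [0,0,0,0,0,0.2,1],
    [0,0,0,0,0,0.4,1],
    [0,0,0,0,0,0.6,1],
    [0,0,0,0,0,0.8,1],
    [0,0,0,0,0,0.95,1],
    [0,0,0,0,0,1.04,1],
    [0,0,0,0,0,1.04,1],
  ],
)

```text
clock: 10.68
eef_pos: [571.5, -225.2, 98.9]
orientation: [-0.0, 0.736, 0.677, -0.0]
wrist_force: [-0.2, 0.9, -0.8]
width: 0.152
```

```bash
python3 - <<'E'
from go import *
from workcell import *
stat()
d=get_image("side");a=d["frame"][...,::-1]
u,v=proj(d,[572,-225,130])[0].astype(int)
cv2.imwrite(f"pics/side5.png",cv2.resize(a[max(v-60,0):v+60,max(u-70,0):u+70],None,fx=5,fy=5,interpolation=cv2.INTER_CUBIC))
E
```

```text
t 10.68 pos [ 571.5 -225.2   98.9] yaw 85.29 tilt 0.01 F [-0.2  0.9 -0.8] w 0.152 j [-0.45  0.62  1.58  0.    0.94 -0.37]
```

View pics/side5.png

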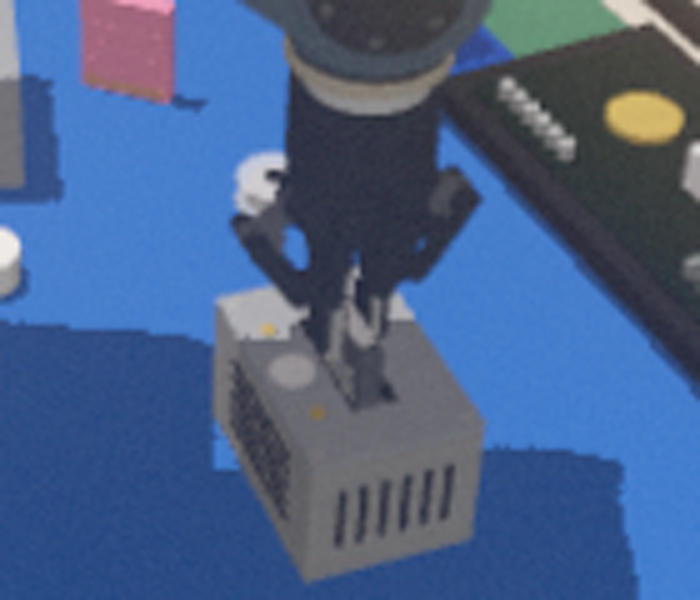

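It's fully in the slot. Releasing, rising and shutting the fingers.

jog_arm(
  moves=[
    [0,0,0,0,0,0,-1],
    [0,0,0,0,0,0,-1],
    [0,0,0,0,0,0,-1],
    [0,0,0,0,0,0,-1],
    [0,0,0,0,0,-0.5,-1],
    [0,0,0,0,0,-1.3,-1],
    [0,0,0,0,0,-1.8,-1],
    [0,0,0,0,0,-1.8,-1],
  ],
)

```text
clock: 11.72
eef_pos: [572.1, -225.4, 154.6]
orientation: [0.001, 0.736, 0.677, 0.0]
wrist_force: [0.2, -0.2, -0.4]
width: 0.999
```

jog_arm(
  moves=[
    [0,0,0,0,0,0,1],
    [0,0,0,0,0,0,1],
    [0,0,0,0,0,0,1],
    [0,0,0,0,0,0,1],
    [0,0,0,0,0,0,1],
    [0,0,0,0,0,0,1],
  ],
)

```text
clock: 12.48
eef_pos: [571.5, -225.2, 153.1]
orientation: [-0.0, 0.736, 0.677, 0.0]
wrist_force: [0.3, 0.2, -0.0]
width: 0.001
```

```bash
python3 - <<'E'
from go import *
from workcell import *
stat()
d=get_image("side");a=d["frame"][...,::-1]
u,v=proj(d,[572,-225,130])[0].astype(int)
cv2.imwrite(f"pics/side6.png",cv2.resize(a[max(v-60,0):v+60,max(u-70,0):u+70],None,fx=5,fy=5,interpolation=cv2.INTER_CUBIC))
W=cloud(d);q=(np.hypot(W[...,0]-572,W[...,1]+225)<40)&(W[...,2]>113)&(W[...,2]<128)
print(q.sum(),W[q].mean(0),np.median(W[q][:,2]),rect(W[q]))
print(row((572,-225,121),85.3))
E
```

```text
t 12.47 pos [ 571.5 -225.2  153.1] yaw 85.29 tilt 0.0 F [ 0.3  0.2 -0. ] w 0.001 j [-0.45  0.55  1.55  0.    1.04 -0.37]
113 [ 569.10996559 -227.25748752  119.27709474] 119.67925776891866 (array([ 570.6, -225.6]), array([67. , 15.1]), np.float32(84.63))
[-0.    -0.    -0.002  0.008  0.016  1.069]
```

View pics/side6.png

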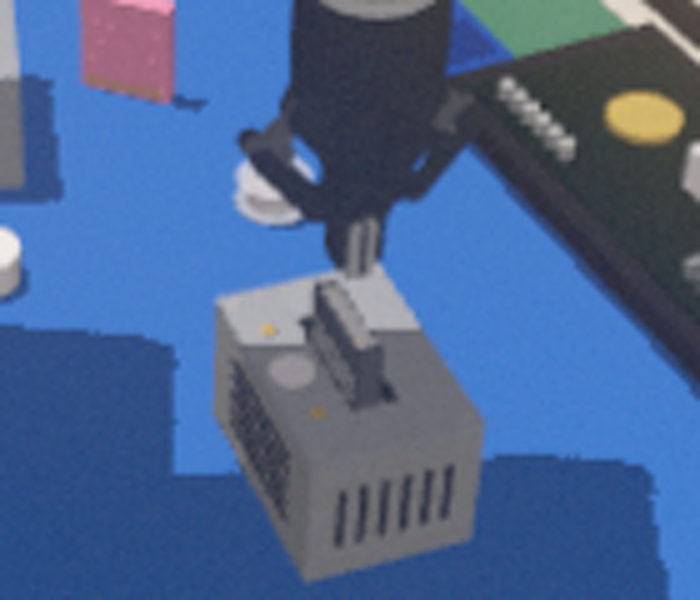

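The cartridge stands 30 mm proud and upright in the tester slot (slab at (345,340)), with the shut fingers above it. Pushing down slowly.

jog_arm(
  moves=[
    [0,0,0,0,0,0.6,1],
    [0,0,0,0,0,1.0,1],
    [0,0,0,0,0,1.1,1],
    [0,0,0,0,0,1.2,1],
    [0,0,0,0,0,1.3,1],
    [0,0,0,0,0,1.4,1],
    [0,0,0,0,0,1.5,1],
    [0,0,0,0,0,1.6,1],
  ],
)

```text
clock: 13.52
eef_pos: [571.5, -225.2, 105.0]
orientation: [0.0, 0.736, 0.677, 0.0]
wrist_force: [-0.9, 0.4, 3.8]
width: 0.004
```

jog_arm(
  moves=[
    [0,0,0,0,0,0.1,1],
    [0,0,0,0,0,0.2,1],
    [0,0,0,0,0,0.28,1],
    [0,0,0,0,0,0.34,1],
    [0,0,0,0,0,0.37,1],
    [0,0,0,0,0,0.39,1],
    [0,0,0,0,0,0.39,1],
  ],
)

```text
clock: 14.4
eef_pos: [571.5, -225.2, 93.4]
orientation: [-0.0, 0.736, 0.677, 0.0]
wrist_force: [-0.5, 2.1, 3.5]
width: 0.001
```

```bash
python3 - <<'E'
from go import *
stat()
E
```

```text
t 14.4 pos [ 571.5 -225.2   93.4] yaw 85.29 tilt 0.0 F [-0.5  2.1  3.5] w 0.001 j [-0.45  0.63  1.59  0.    0.93 -0.37]
```

jog_arm(
  moves=[
    [0,0,0,0,0,0.01,1],
    [0,0,0,0,0,-0.1,1],
    [0,0,0,0,0,-0.4,1],
    [0,0,0,0,0,-1.2,1],
    [0,0,0,0,0,-2.5,1],
    [0,0,0,0,0,-4.0,1],
    [0,0,0,0,0,-4.0,1],
    [0,0,0,0,0,-4.0,1],
  ],
)

```text
clock: 15.4
eef_pos: [571.1, -225.1, 212.9]
orientation: [-0.0, 0.736, 0.677, -0.0]
wrist_force: [0.2, -0.8, -0.3]
width: -0.0
```

```bash
python3 - <<'E'
from go import *
from workcell import *
stat()
d=get_image("side");a=d["frame"][...,::-1]
u,v=proj(d,[572,-225,110])[0].astype(int)
cv2.imwrite(f"pics/side7.png",cv2.resize(a[max(v-60,0):v+60,max(u-70,0):u+70],None,fx=5,fy=5,interpolation=cv2.INTER_CUBIC))
W=cloud(d);q=(np.hypot(W[...,0]-572,W[...,1]+225)<40)&(W[...,2]>95)&(W[...,2]<135)
print(q.sum(),W[q].mean(0),np.median(W[q][:,2]),rect(W[q]))
for n in("paste_tub","solder_spool","multimeter","brush"):print(n,[(np.round(r["xyz"]),round(r["confidence"],2)) for r in recognise("side",n)][:2])
E
```

```text
t 15.4 pos [ 571.1 -225.1  212.9] yaw 85.29 tilt 0.05 F [ 0.2 -0.8 -0.3] w -0.0 j [-0.45  0.48  1.5  -0.    1.16 -0.37]
101 [ 569.69613435 -228.47159607   99.71266889] 99.7310192852703 (array([ 570.4, -225.4]), array([67.7, 15. ]), np.float32(84.62))
paste_tub [(array([456.,   2.,  25.]), 0.57)]
solder_spool [(array([648.,   7.,  23.]), 0.65)]
multimeter [(array([486., 431.,  36.]), 0.89)]
brush [(array([ 496., -437.,   19.]), 0.85)]
```

View pics/side7.png

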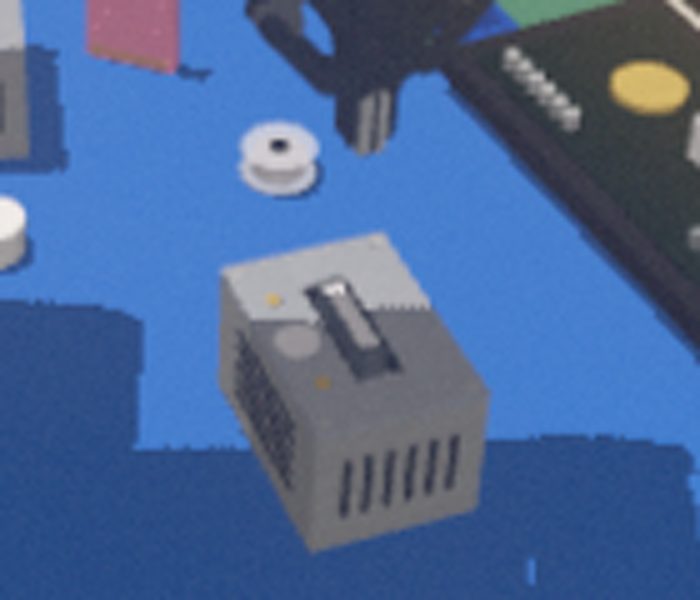

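The cartridge sits about 9 mm proud and level (top z≈99.7, slab at (350,320)). The gripper is well clear and the bystanders are where they were. Handing in.

```bash
python3 - <<'E'
from workcell import *
print(finish_job())
E
```

```text
the job is handed in; nothing more can be done
None
```

The cartridge is now in the tester dock, caught by its latch, and I handed the job in at about 15.5 s of the 56 s allowed; the job gave no verdict.

I pushed it down in the programmer until it popped up and took it out by its long faces. I then lowered it upright into the tester's slot, pushed it down with shut fingers to TCP z 93.4 mm, and moved the arm away.

**Last checks:**
- **Cartridge:** its top is at z ≈ 99.7 mm, about 9 mm proud, so the catch is holding. It measured about 2 mm from my estimate of the slot's centre, and the side camera is good to about 2 mm. It looked upright.
- **Forces:** nothing was touching the arm at the end, and the wrist force read about 4 N or less in every reading during the pushes.
- **Bystanders:** the spool and brush were re-found within about 2 mm of their first side-camera readings. The multimeter read 17 mm off in x between two network readings; the arm never went near it and it looked unmoved, so I put that down to network scatter. The side camera missed the paste tub at the start; against the first top-camera reading it now reads 15 mm off in y, which is across cameras and also far from anything the arm did.
- **Programmer's lift:** I saw it up when the cartridge popped out, but did not measure it again at the end.

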